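# Show which capacitor to change and its spare

## Task

The power supply on the bench is open for repair, and one of its three blue capacitors has failed: its top has bulged into a brown dome. Show the apprentice what to change: point down at the failed capacitor with the fingertips centred straight above it, no more than 4 cm over its top, and stay there for two seconds without touching it; then point in the same way at its replacement, the blue capacitor in the parts tray, for two seconds, and finish still pointing at that one. Do not touch, push or lift any of the parts, the power supply, the tray, or the pliers, reel and meter lying by.

Things in the scene. Friction and masses are not known exactly. Their poses are not given: they have to be found in the camera images.
- psu: open power supply, fixed: aluminium base 170 mm (x) by 210 mm (y), origin at the centre of its underside, z up. Green circuit board with its top 16 mm above the origin; grey front panel 65 mm high on the -x edge; side walls 28 mm high; transformer (steel and copper, its top 66 mm up) round x -45, y +50 mm; heat sink (top 48 mm up) round x -45, y -50 mm. The three blue capacitors stand in a row along its y at x +30 mm, y -55, 0 and +55 mm; which place the failed one has varies
- cap_failed: the failed capacitor: blue cylinder, 30 mm diameter, with a bulged rust-brown domed top, 51 mm tall in all, fixed upright on the circuit board; origin at the centre of its underside, z up
- cap_failed_top (a point): highest point of the failed capacitor's brown dome, on its axis
- cap_good1: a sound capacitor of the power supply: blue cylinder, 30 mm diameter, 45 mm tall, flat silver top, fixed upright on the circuit board; origin at the centre of its underside, z up
- cap_good2: a sound capacitor of the power supply: blue cylinder, 30 mm diameter, 45 mm tall, flat silver top, fixed upright on the circuit board; origin at the centre of its underside, z up
- tray: grey parts tray, fixed, 100 mm (x) by 210 mm (y), walls 28 mm high and 4 mm thick, floor 4 mm thick, with three compartments in a row along its y, one spare capacitor standing in each; which stands where varies; origin at the centre of its underside, z up
- spare_blue: loose spare capacitor with blue sleeve, upright in one compartment of the parts tray: cylinder 30 mm diameter, 45 mm tall, flat silver top, about 60 g; origin at the centre of its underside, z up. This is the replacement
- spare_blue_top (a point): centre of the flat top of the blue spare capacitor
- spare_orange: loose spare capacitor with orange sleeve, upright in one compartment of the parts tray: cylinder 30 mm diameter, 45 mm tall, flat silver top, about 60 g; origin at the centre of its underside, z up
- spare_green: loose spare capacitor with green sleeve, upright in one compartment of the parts tray: cylinder 30 mm diameter, 45 mm tall, flat silver top, about 60 g; origin at the centre of its underside, z up
- pliers: loose pliers with green handles, 170 mm long, 12 mm thick, lying on the bench between the power supply and the tray, leave alone; origin on the bench under the handles, x to the jaws
- reel: loose metal reel, 54 mm diameter, 46 mm high, standing on the bench, leave alone; origin at the centre of its underside
- meter: loose black multimeter, 150 by 80 mm, 38 mm high, lying on the bench, leave alone; origin at the centre of its underside

How it is judged:
By the outcome, as a careful person would: the job done as asked, in the order asked, and still so for the second after the job is handed in, with the robot touching nothing.
It also fails if it takes over 43 s, if anything falls off the work surface, if the arm or the gripper's body presses on something with over 40 N, if the wrist force passes 120 N, or if a joint passes its speed limit or range.

## Robot

A 7-joint arm with a two-finger parallel gripper is mounted at the origin on the work surface. World frame = base frame: x ahead of the robot, y to its left, z up, the work surface at z = 0. Lengths are in m, angles in rad, forces in N, time in s.
With the tool pointing down it reaches from about 0.4 to 0.85 m from the base axis. Payload 10.4 kg.
Tool frame: the origin (TCP) lies at the very end of the fingers, on their centre line; the grasp point (between the pads) lies 19 mm behind it (manip.tcp_to_grasp is the z of the grasp point in the tool frame, in m); z points along the fingers, x is the direction in which the jaws open and shut, and the axes are right-handed (so a half turn about z gives the same grasp; the last joint's range is limited). The gripper opens to 85 mm and grips with 20 to 120 N. Pads are 22 mm wide; open, the fingers measure 114 mm over their backs; the gripper's body (76 mm by 85 mm) begins 54 mm behind the grasp point. The pads swing forward as they close: fully open they stand 13 mm farther back than shut.
Start: joints at [-1.191, 0.332, -0.065, 1.46, 0.022, 1.35, -0.088], TCP at [0.245, 0.575, 0.231] pointing down, gripper open.
Joint ranges: [-2.6, 2.6], [-0.5, 2.12], [-1.47, 1.34], [0.16, 2.42], [-1.27, 4.41], [0.06, 2.06], [-2.6, 2.6]. Speed limits (rad/s): [2.22, 2.22, 2.79, 2.79, 3.14, 3.14, 3.14].

## Interface

Orientations are given as a unit quaternion [x, y, z, w].
In Python, from workcell import manip gives the robot as it stands.
- The arm moves only by the tool servo_tool, never from a script. Its argument "moves" is a list of rows, each an object with "travel": the shift along the tool's x, y, z in mm, a list of three; "dr": the turn, a rotation vector about the tool's x, y, z in degrees, a list of three. A call has 1 to 12 rows; each row shifts and turns the commanded pose from where the row before left it, along the tool's axes as they then stand; what a row does not reach is not made up. A row lasts 1/8 s, in which the tool goes at most 62.5 mm and 10.7 degrees, less where a joint would pass 70% of its speed; a pose out of reach is approached as far as the arm can. A call is refused whole if a number of a shift passes 62.5 or a number of a turn 10.7, either way. A call with a gripper value outside its range is refused whole. "claw" is the closure, from 0 (fully open) to 1 (shut), set as the call begins (left out, the last holds). The fingers move at their own pace and stop on an object; "squeeze" is the grip in N (left out, the last holds). Time passes only in rows, so rows that do not move let the fingers close. It gives the time, the measured TCP pose, the force and the opening at its end, in the units of the state.
- manip.get_obs(): the state, without advancing time (a new reading comes with each control period).
- manip.camera(name): name is "scene" or "top" or "wrist"; returns the picture (400x640x3 uint8, blue, green, red); there is no depth.
- manip.calibration(name): a dict with "intrinsics" (3x3 intrinsics, pixels), "view" (4x4, takes a point from world to camera coordinates). Camera axes: x right, y down, z forward; pixel columns grow to the right and rows downward; lengths in m; the calibration is good to about 2 mm. A picture is of the moment at which its call begins: read the wrist's pose just before it. calibration takes no time and is no camera call; for the wrist camera it gives the pose at the moment of the call.
- manip.hand_in(): hands the job in, once; it reports no verdict.
The state is a dict: "clock": time; "joint_pos": joint angles; "joint_velocities": joint speeds; "tau": joint torques, N m; "position": TCP position; "ee_rot": TCP orientation; "ft_force": force on the tool from outside, world axes, zero at the start; "torque": the same for the moment, N m; "grip_width": opening from 0.0 (shut) to 1.0 (fully open).
Only numpy, scipy, OpenCV 4.12 (cv2) and the standard library are available. Lean on these libraries where they do the work, as an engineer would, in place of code of your own. Each camera call takes 0.05 s, during which the arm holds its last target. There are 200 camera calls.

## Working session

There is one attempt and no reset: what is moved stays moved. The work goes in short steps, Python scripts to look and compute and a tool call to move; the robot and the scene stay as the last step left them, time stands still between calls to the robot, and variables do not carry over. Pictures are saved under pics/ and viewed, on a budget of 10 in all, crops included, one or two more only if the job needs it, and the job is handed in when it is done.

Besides the shell and the picture viewer there is one more tool, called after "Call:" by a JSON object that holds its "method" and its "body", one argument or row to a line. servo_tool: Moves the arm, as the interface text tells. Its arguments: {"type":"object","properties":{"moves":{"type":"array","items":{"type":"object","properties":{"travel":{"type":"array","items":{"type":"number"}},"dr":{"type":"array","items":{"type":"number"}}}}},"claw":{"type":"number"},"squeeze":{"type":"number"}},"required":["moves"]}

```bash
mkdir -p pics; python3 - <<'E'
from workcell import manip
import cv2,numpy as np
o=manip.get_obs();print(o['clock'],o['position'],o['ee_rot'],o['grip_width'])
for n in('top','scene'):
    cv2.imwrite(f'pics/{n}0.png',manip.camera(n)); c=manip.calibration(n);print(np.round(c['intrinsics'],1).tolist(),np.round(c['view'],4).tolist())
E
```

```text
0.0 [0.24483512 0.57463113 0.23047848] [ 8.34249395e-01  5.51386795e-01 -6.04371164e-04  4.28912233e-04] 1.0044389844308654
[[406.0, 0.0, 319.7], [0.0, 406.0, 196.7], [0.0, 0.0, 1.0]] [[-0.0114, -0.9998, -0.0138, 0.0141], [-0.9959, 0.0126, -0.0897, 0.6388], [0.0899, 0.0127, -0.9959, 1.0156], [0.0, 0.0, 0.0, 1.0]]
[[464.9, 0.0, 321.2], [0.0, 464.9, 206.3], [0.0, 0.0, 1.0]] [[0.1285, 0.9916, -0.014, -0.096], [0.7311, -0.1042, -0.6743, -0.4033], [-0.6701, 0.0764, -0.7383, 1.4476], [0.0, 0.0, 0.0, 1.0]]
```

View pics/top0.png

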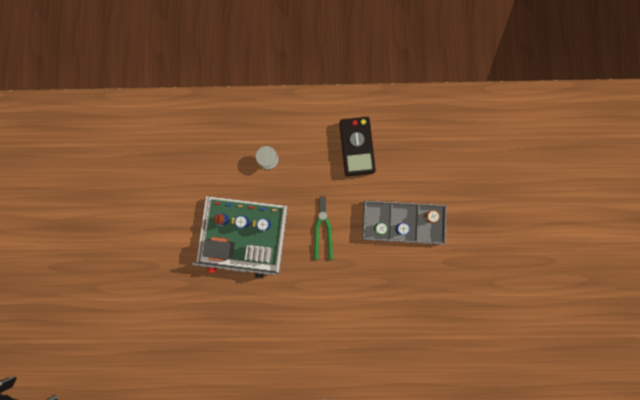

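View pics/scene0.png

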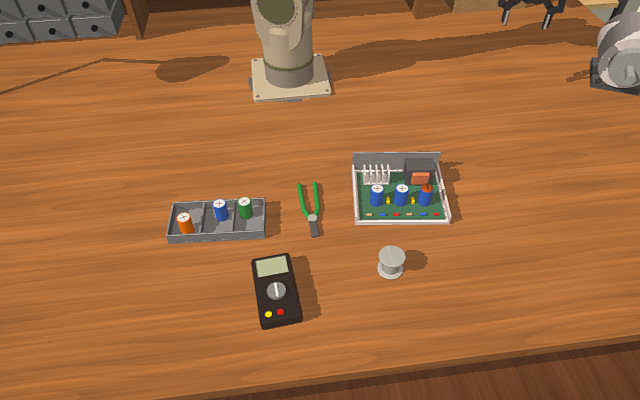

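The failed capacitor is near (221,219) in the top view, the +y end of the row. The blue spare is near (403,229), in the middle compartment. I'll enlarge both.

```bash
python3 - <<'E'
import cv2,numpy as np
a=cv2.imread('pics/top0.png')
c=[cv2.resize(a[y:y+50,x:x+50],None,fx=8,fy=8,interpolation=cv2.INTER_CUBIC) for x,y in((195,195),(380,205))]
cv2.imwrite('pics/c1.png',np.hstack(c))
E
cat >h.py <<'E'
from workcell import manip
import numpy as np
def ray(n,u,v,z,c=None):
    c=c or manip.calibration(n);V=np.array(c['view']);R=V[:3,:3];o=-R.T@V[:3,3]
    d=R.T@np.linalg.solve(np.array(c['intrinsics']),[u,v,1]);return o+d*(z-o[2])/d[2]
E
python3 -c "
from h import *
print(ray('top',221,219,.067),ray('top',403,229,.049),ray('scene',427,187,.067),ray('scene',219.5,203,.049))"
```

```text
[0.5832877  0.25070134 0.067     ] [ 0.5535766  -0.20108022  0.049     ] [0.59177116 0.25543668 0.067     ] [ 0.55826375 -0.20026383  0.049     ]
```

View pics/c1.png

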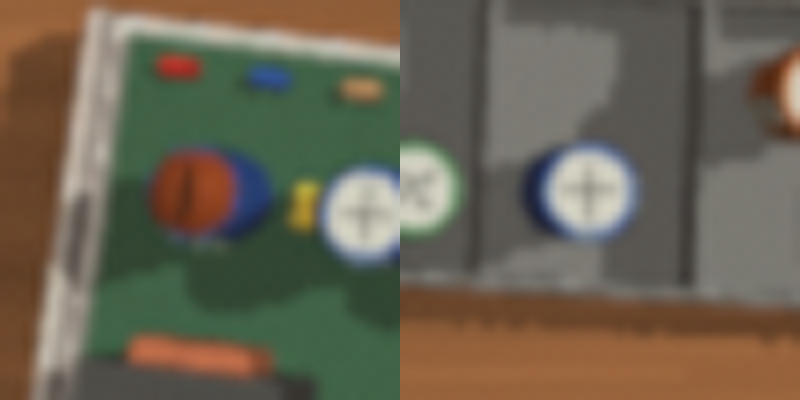

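Call:
{"method": "servo_tool", "body": {
  "claw": 1,
  "moves": [
    {"travel":[-13,36,0]},
    {"travel":[-13,36,0]},
    {"travel":[-13,36,0]},
    {"travel":[-13,36,0]},
    {"travel":[-13,36,5]},
    {"travel":[-13,36,5]},
    {"travel":[-13,36,5]},
    {"travel":[-13,36,5]},
    {"travel":[-13,36,5]},
    {"travel":[-13,36,5]},
    {"travel":[-13,36,5]},
    {"travel":[-13,36,5]}
  ]
}}

```text
$.moves[0]: bad value
```

```bash
python3 - <<'E'
from h import *
import cv2
c=manip.calibration('wrist');o=manip.get_obs();cv2.imwrite('pics/w1.png',manip.camera('wrist'))
import pickle;pickle.dump(c,open('w1.pkl','wb'))
print(o['clock'],o['position'],o['ee_rot'],o['grip_width'],o['ft_force'])
print(ray('top',218.9,218.4,.063),ray('top',402.9,228.3,.049))
E
```

```text
0.1 [0.24485839 0.57465638 0.23057997] [ 8.34261474e-01  5.51368636e-01 -5.28020235e-04  3.75759809e-04] 1.0025057289618888 [-0.1208747  -0.00451967 -0.78682328]
[0.58499271 0.256981   0.063     ] [ 0.55532236 -0.20088306  0.049     ]
```

View pics/w1.png

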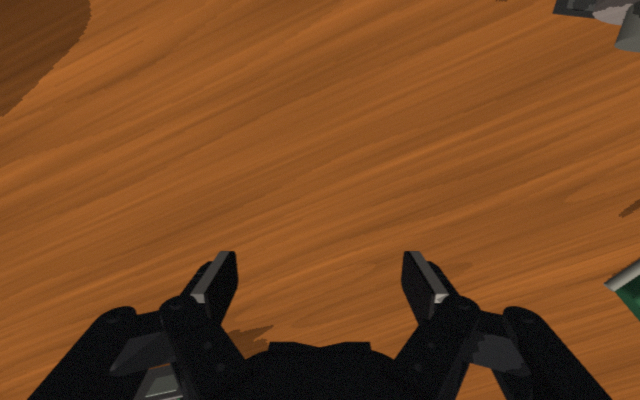

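The move was refused because each row needs "dr", so this wrist view is from the start pose and shows only bench. I'll send it again with "dr" included.

Call:
{"method": "servo_tool", "body": {
  "claw": 1,
  "moves": [
    {"travel":[-13,36,0],"dr":[0,0,0]},
    {"travel":[-13,36,0],"dr":[0,0,0]},
    {"travel":[-13,36,0],"dr":[0,0,0]},
    {"travel":[-13,36,0],"dr":[0,0,0]},
    {"travel":[-13,36,5],"dr":[0,0,0]},
    {"travel":[-13,36,5],"dr":[0,0,0]},
    {"travel":[-13,36,5],"dr":[0,0,0]},
    {"travel":[-13,36,5],"dr":[0,0,0]},
    {"travel":[-13,36,5],"dr":[0,0,0]},
    {"travel":[-13,36,5],"dr":[0,0,0]},
    {"travel":[-13,36,5],"dr":[0,0,0]},
    {"travel":[-13,36,5],"dr":[0,0,0]}
  ]
}}

```text
clock: 1.65
position: [0.5819, 0.2612, 0.1909]
ee_rot: [0.834, 0.551, -0.0, -0.0]
ft_force: [-0.3, -0.4, 0.3]
grip_width: 0.002
```

```bash
python3 - <<'E'
from h import *
import cv2
c=manip.calibration('wrist');o=manip.get_obs();cv2.imwrite('pics/w2.png',manip.camera('wrist'))
import pickle;pickle.dump(c,open('w2.pkl','wb'))
print(o['clock'],o['position'],o['ee_rot'],o['grip_width'],o['ft_force'])
E
```

```text
1.65 [0.58191849 0.26123935 0.19086355] [ 8.34215349e-01  5.51438756e-01 -2.12365834e-04 -6.93438115e-05] 0.0015172236716056698 [-0.27033911 -0.39714106  0.25094065]
```

View pics/w2.png

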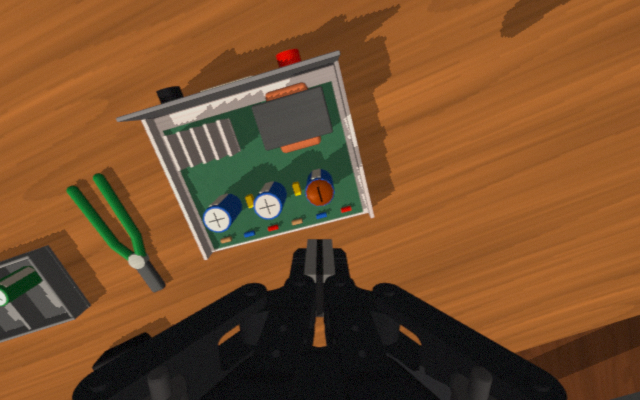

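The dome centre is at about (319.5,192), just ahead of the shut fingertips at (320,240).

```bash
python3 - <<'E'
from h import *
import pickle
from scipy.spatial.transform import Rotation as R
c=pickle.load(open('w2.pkl','rb'))
o=manip.get_obs();p=o['position'];Q=R.from_quat(o['ee_rot'])
for z in(.061,.065):print(ray('wrist',319.5,192,z,c))
for u,v in((267.5,206),(218,219)):print(ray('wrist',u,v,.061,c))
for u,v in((240.5,221.7),(263,224.5)):print('top',ray('top',u,v,.061))
t=np.array([.585,.257,.092]);print(Q.inv().apply(t-p)*1000)
E
```

```text
[0.58586516 0.25833562 0.061     ]
[0.58473791 0.25881399 0.065     ]
[0.57891753 0.20401592 0.061     ]
[0.57177018 0.15080468 0.061     ]
top [0.5762291  0.20353013 0.061     ]
top [0.56862441 0.14747557 0.061     ]
[ 1.59240178 -1.11063434 98.02133582]
```

Call:
{"method": "servo_tool", "body": {
  "moves": [
    {"travel":[0,0,20],"dr":[0,0,0]},
    {"travel":[0,0,20],"dr":[0,0,0]},
    {"travel":[0,0,15],"dr":[0,0,0]},
    {"travel":[0,0,0],"dr":[0,0,0]},
    {"travel":[0,0,0],"dr":[0,0,0]}
  ]
}}

```text
clock: 2.33
position: [0.5816, 0.2624, 0.1371]
ee_rot: [0.834, 0.551, 0.0, 0.0]
ft_force: [0.8, -0.8, -0.7]
grip_width: 0.004
```

```bash
python3 - <<'E'
from h import *
import cv2,pickle
from scipy.spatial.transform import Rotation as R
c=manip.calibration('wrist');o=manip.get_obs();cv2.imwrite('pics/w3.png',manip.camera('wrist'))
pickle.dump(c,open('w3.pkl','wb'))
p=o['position'];Q=R.from_quat(o['ee_rot']);print(p,Q.as_matrix().round(3))
print(Q.inv().apply(np.array([.585,.258,.092])-p)*1000)
V=c['view'];q=c['intrinsics']@(V@np.r_[.585,.258,.067,1])[:3];print(q[:2]/q[2])
E
```

```text
[0.58159653 0.26238132 0.1370728 ] [[ 0.392  0.92   0.001]
 [ 0.92  -0.392  0.   ]
 [ 0.001  0.001 -1.   ]]
[-2.73276297  4.82099437 45.0735772 ]
[317.45231877 213.96647058]
```

View pics/w3.png

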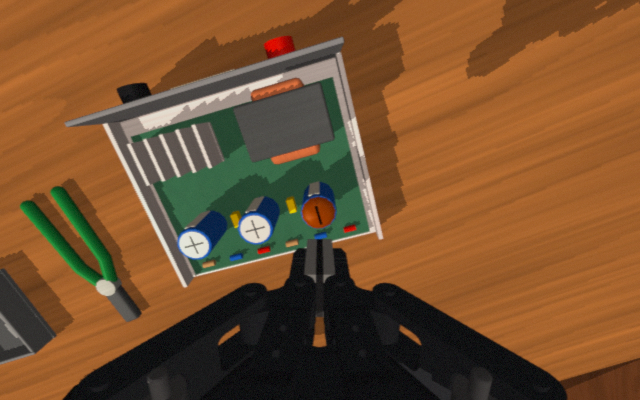

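The dome centre is at (318.5,212), against a prediction of (317.5,214), so they agree. I'll correct the position and descend to about 25 mm over the top.

Call:
{"method": "servo_tool", "body": {
  "moves": [
    {"travel":[-2,4,8],"dr":[0,0,0]},
    {"travel":[0,0,12],"dr":[0,0,0]},
    {"travel":[0,0,12],"dr":[0,0,0]},
    {"travel":[0,0,12],"dr":[0,0,0]},
    {"travel":[0,0,0],"dr":[0,0,0]},
    {"travel":[0,0,0],"dr":[0,0,0]}
  ]
}}

```text
clock: 3.12
position: [0.5844, 0.2588, 0.0925]
ee_rot: [0.834, 0.551, 0.0, 0.0]
ft_force: [-0.2, 0.3, -0.3]
grip_width: -0.001
```

```bash
python3 - <<'E'
from h import *
import cv2,pickle
c=manip.calibration('wrist');o=manip.get_obs();w=manip.camera('wrist');s=manip.camera('scene')
print(o['clock'],o['position'],o['ft_force'])
cv2.imwrite('pics/w4.png',np.hstack([cv2.resize(w[150:310,220:420],None,fx=2,fy=2),cv2.resize(s[120:220,375:475],None,fx=4,fy=4)[:320]]))
for n,C in(('w',c),('s',manip.calibration('scene'))):
  for P in([.585,.258,.067],o['position']):
    q=C['intrinsics']@(C['view']@np.r_[P,1])[:3];q=q[:2]/q[2]
    print(n,(q-[220,150])*2 if n=='w' else (q-[375,120])*4+[400,0])
E
```

```text
3.125 [0.58435087 0.25881883 0.09252934] [-0.20895001  0.27633335 -0.34644949]
w [200.83908709 167.34424988]
w [202.96851651 203.79495462]
s [609.07760334 258.89843845]
s [617.49465561 224.51596506]
```

View pics/w4.png

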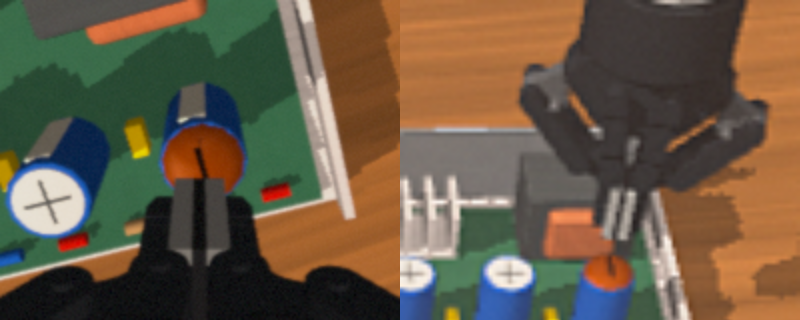

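The fingertips are centred over the brown dome (203,163 in the wrist crop) with a clear gap in the scene view. I'll hold here for over two seconds.

Call:
{"method": "servo_tool", "body": {
  "moves": [
    {"travel":[0,0,0],"dr":[0,0,0]},
    {"travel":[0,0,0],"dr":[0,0,0]},
    {"travel":[0,0,0],"dr":[0,0,0]},
    {"travel":[0,0,0],"dr":[0,0,0]},
    {"travel":[0,0,0],"dr":[0,0,0]},
    {"travel":[0,0,0],"dr":[0,0,0]},
    {"travel":[0,0,0],"dr":[0,0,0]},
    {"travel":[0,0,0],"dr":[0,0,0]},
    {"travel":[0,0,0],"dr":[0,0,0]},
    {"travel":[0,0,0],"dr":[0,0,0]},
    {"travel":[0,0,0],"dr":[0,0,0]},
    {"travel":[0,0,0],"dr":[0,0,0]}
  ]
}}

```text
clock: 4.72
position: [0.5842, 0.2587, 0.0923]
ee_rot: [0.834, 0.551, 0.0, -0.0]
ft_force: [-0.2, -0.5, -0.4]
grip_width: -0.002
```

Call:
{"method": "servo_tool", "body": {
  "moves": [
    {"travel":[0,0,0],"dr":[0,0,0]},
    {"travel":[0,0,0],"dr":[0,0,0]},
    {"travel":[0,0,0],"dr":[0,0,0]},
    {"travel":[0,0,0],"dr":[0,0,0]},
    {"travel":[0,0,0],"dr":[0,0,0]},
    {"travel":[0,0,0],"dr":[0,0,0]},
    {"travel":[0,0,0],"dr":[0,0,0]},
    {"travel":[0,0,0],"dr":[0,0,0]},
    {"travel":[0,0,0],"dr":[0,0,0]},
    {"travel":[0,0,0],"dr":[0,0,0]}
  ]
}}

```text
clock: 5.98
position: [0.5841, 0.2588, 0.0923]
ee_rot: [0.834, 0.551, 0.0, -0.0]
ft_force: [0.2, -0.1, -0.2]
grip_width: -0.001
```

Call:
{"method": "servo_tool", "body": {
  "moves": [
    {"travel":[0,0,-15],"dr":[0,0,0]},
    {"travel":[0,0,-20],"dr":[0,0,0]},
    {"travel":[0,0,-20],"dr":[0,0,0]},
    {"travel":[0,0,-15],"dr":[0,0,0]},
    {"travel":[0,0,0],"dr":[0,0,0]}
  ]
}}

```text
clock: 6.6
position: [0.5849, 0.2591, 0.1641]
ee_rot: [0.834, 0.551, 0.001, 0.0]
ft_force: [0.3, -1.0, -0.0]
grip_width: 0.0
```

Call:
{"method": "servo_tool", "body": {
  "moves": [
    {"travel":[-36,13,0],"dr":[0,0,0]},
    {"travel":[-36,13,0],"dr":[0,0,0]},
    {"travel":[-36,13,0],"dr":[0,0,0]},
    {"travel":[-36,13,0],"dr":[0,0,0]},
    {"travel":[-36,13,0],"dr":[0,0,0]},
    {"travel":[-36,13,0],"dr":[0,0,0]},
    {"travel":[-36,13,0],"dr":[0,0,0]},
    {"travel":[-36,13,0],"dr":[0,0,0]},
    {"travel":[-36,13,0],"dr":[0,0,0]},
    {"travel":[-36,13,0],"dr":[0,0,0]},
    {"travel":[-36,13,0],"dr":[0,0,0]},
    {"travel":[-36,13,0],"dr":[0,0,0]}
  ]
}}

```text
clock: 8.1
position: [0.5578, -0.2009, 0.1616]
ee_rot: [0.834, 0.551, -0.0, -0.0]
ft_force: [0.8, 0.9, -0.0]
grip_width: -0.002
```

Call:
{"method": "servo_tool", "body": {
  "moves": [
    {"travel":[0,0,15],"dr":[0,0,0]},
    {"travel":[0,0,15],"dr":[0,0,0]},
    {"travel":[0,0,0],"dr":[0,0,0]},
    {"travel":[0,0,0],"dr":[0,0,0]}
  ]
}}

```text
clock: 8.6
position: [0.5586, -0.1989, 0.1323]
ee_rot: [0.834, 0.552, 0.0, -0.0]
ft_force: [0.4, -0.3, 0.7]
grip_width: -0.001
```

```bash
python3 - <<'E'
from h import *
import cv2,pickle
c=manip.calibration('wrist');o=manip.get_obs();w=manip.camera('wrist')
pickle.dump(c,open('w5.pkl','wb'))
print(o['clock'],o['position'],o['ft_force']);cv2.imwrite('pics/w5.png',w)
q=c['intrinsics']@(c['view']@np.r_[.556,-.2005,.049,1])[:3];print(q[:2]/q[2])
E
```

```text
8.6 [ 0.55862514 -0.19894356  0.1323456 ] [ 0.44157775 -0.25031909  0.66669164]
[317.84263668 200.79528822]
```

View pics/w5.png

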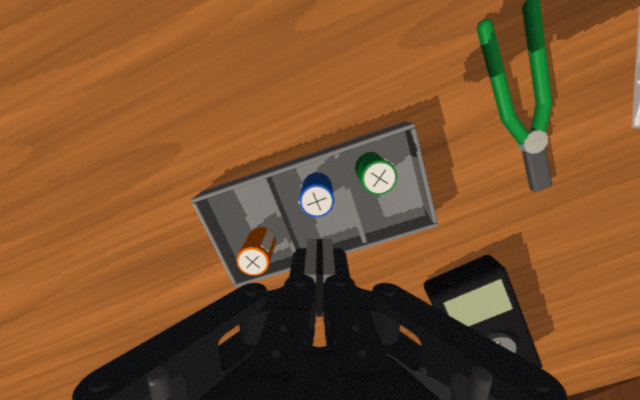

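The blue top is at (317,201), against a prediction of (318,201). I'll correct by a few mm and descend to 25 mm above it.

Call:
{"method": "servo_tool", "body": {
  "moves": [
    {"travel":[-3,-2,10],"dr":[0,0,0]},
    {"travel":[0,0,15],"dr":[0,0,0]},
    {"travel":[0,0,15],"dr":[0,0,0]},
    {"travel":[0,0,12],"dr":[0,0,0]},
    {"travel":[0,0,6],"dr":[0,0,0]},
    {"travel":[0,0,0],"dr":[0,0,0]},
    {"travel":[0,0,0],"dr":[0,0,0]}
  ]
}}

```text
clock: 9.52
position: [0.5557, -0.2019, 0.0747]
ee_rot: [0.834, 0.551, 0.0, 0.0]
ft_force: [0.1, 0.3, -0.1]
grip_width: -0.002
```

```bash
python3 - <<'E'
from h import *
import cv2
o=manip.get_obs();w=manip.camera('wrist');s=manip.camera('scene')
print(o['clock'],o['position'],o['ft_force'])
cv2.imwrite('pics/w6.png',np.hstack([cv2.resize(w[150:310,220:420],None,fx=2,fy=2),cv2.resize(s[160:240,170:270],None,fx=4,fy=4)]))
E
```

```text
9.525 [ 0.55566666 -0.20190286  0.07471634] [ 0.11450388  0.28194037 -0.0619667 ]
```

View pics/w6.png

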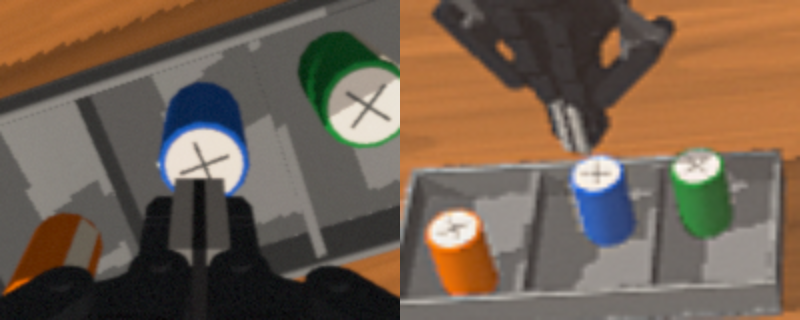

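```bash
python3 - <<'E'
from h import *
from scipy.spatial.transform import Rotation as R
o=manip.get_obs();p=o['position'];Q=R.from_quat(o['ee_rot'])
for n,off,k,a in(('scene',[170,160],4,[400,0]),('wrist',[220,150],2,[0,0])):
  C=manip.calibration(n)
  for P in([.556,-.201,.049],p,p+Q.apply([0,.011,0]),p+Q.apply([0,-.011,0])):
    q=C['intrinsics']@(C['view']@np.r_[P,1])[:3];print(n,((q[:2]/q[2]-off)*k+a).round(1))
E
```

```text
scene [596.7 169.2]
scene [586.7 136.3]
scene [578.1 150.6]
scene [595.1 122.3]
wrist [205.5 164.1]
wrist [203.1 203.7]
wrist [203. 238.]
wrist [203.3 167.9]
```

The projected pad front edge (578,150) matches the picture, and the cap centre agrees within about 1 px. I'll hold here, then hand in.

Call:
{"method": "servo_tool", "body": {
  "moves": [
    {"travel":[0,0,0],"dr":[0,0,0]},
    {"travel":[0,0,0],"dr":[0,0,0]},
    {"travel":[0,0,0],"dr":[0,0,0]},
    {"travel":[0,0,0],"dr":[0,0,0]},
    {"travel":[0,0,0],"dr":[0,0,0]},
    {"travel":[0,0,0],"dr":[0,0,0]},
    {"travel":[0,0,0],"dr":[0,0,0]},
    {"travel":[0,0,0],"dr":[0,0,0]},
    {"travel":[0,0,0],"dr":[0,0,0]},
    {"travel":[0,0,0],"dr":[0,0,0]},
    {"travel":[0,0,0],"dr":[0,0,0]},
    {"travel":[0,0,0],"dr":[0,0,0]}
  ]
}}

```text
clock: 11.12
position: [0.5553, -0.2018, 0.0743]
ee_rot: [0.834, 0.551, 0.0, -0.0]
ft_force: [0.4, -1.1, 0.5]
grip_width: -0.0
```

Call:
{"method": "servo_tool", "body": {
  "moves": [
    {"travel":[0,0,0],"dr":[0,0,0]},
    {"travel":[0,0,0],"dr":[0,0,0]},
    {"travel":[0,0,0],"dr":[0,0,0]},
    {"travel":[0,0,0],"dr":[0,0,0]},
    {"travel":[0,0,0],"dr":[0,0,0]},
    {"travel":[0,0,0],"dr":[0,0,0]},
    {"travel":[0,0,0],"dr":[0,0,0]},
    {"travel":[0,0,0],"dr":[0,0,0]},
    {"travel":[0,0,0],"dr":[0,0,0]},
    {"travel":[0,0,0],"dr":[0,0,0]}
  ]
}}

```text
clock: 12.38
position: [0.5553, -0.2018, 0.0743]
ee_rot: [0.834, 0.551, 0.0, -0.0]
ft_force: [-1.0, -1.3, 0.8]
grip_width: -0.001
```

```bash
python3 -c "
from workcell import manip
o=manip.get_obs();print(o['clock'],o['position'],o['ft_force']);manip.hand_in()"
```

```text
12.375 [ 0.55533354 -0.20177181  0.07428555] [-1.04948897 -1.30639695  0.76840763]
the job is handed in; nothing more can be done
```

I pointed with the closed fingertips at the failed capacitor, then at the blue spare, and handed the job in still pointing at the spare.

| Target | Place | Height over its top | Held for | Centring |
|---|---|---|---|---|
| Failed capacitor (brown dome) | +y end of the row in the power supply | about 25 mm | about 2.9 s | within about 2 mm |
| Blue spare | middle compartment of the tray | about 25 mm | about 2.9 s | within about 2 mm |

- **Contact:** wrist force stayed under about 2 N at every reading, which is noise level. The close-up views at both stops showed a clear gap under the fingers.
- **Time:** the clock stood at 12.4 s at hand-in, against the 43 s limit.
- **Agreement:** the top, scene and wrist cameras placed the targets within a few mm of each other. My largest doubt is 2 to 3 mm along the tool's y axis over the failed capacitor.
- **Failed or odd:** one move call was refused for a missing "dr" and was resent. One position offset worked out during measuring didn't fit the later readings, so I measured again before descending.

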